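# Nest the mixing bowls for putting away

### The job

Put the three mixing bowls away as one nest: the medium one in the large one, and the small one in the medium one, each set down gently, upright and fully home, with the large bowl left where it stands. Something is standing in the large bowl that has to come out first: it is either the spice jar, which belongs upright on the wooden board, or the small bowl, put there too early (the jar is then on the board already and stays on it). Do not disturb the mug, the soap bottle or the pepper mill.

Things in the scene. Friction and masses are not known exactly. Their poses are not given: they have to be found in the camera images.
- bowl_large: Large round mixing bowl, dark blue, 420 g. Outside diameter 172 mm from 45 mm height up to the rim (upright wall), tapering below to a 140 mm foot; 76 mm tall, wall 8 mm, floor 10 mm thick. Origin: centre of underside, z up. Stands on the worktop and holds either the jar or the small bowl at the start
- bowl_medium: Medium round mixing bowl, mustard yellow, 280 g. Outside diameter 132 mm from 45 mm height up to the rim (upright wall), tapering below to a 100 mm foot; 86 mm tall, wall 8 mm, floor 10 mm thick. Origin: centre of underside, z up. Stands empty on the worktop; lift it by its wall at the rim. Nested: underside 10 mm above the large bowl's underside, rim 20 mm above the large bowl's rim
- bowl_small: Small round mixing bowl, brick red, 170 g. Outside diameter 92 mm from 45 mm height up to the rim (upright wall), tapering below to a 60 mm foot; 92 mm tall, wall 8 mm, floor 10 mm thick. Origin: centre of underside, z up. Starts on the board or in the large bowl; lift it by its wall at the rim. Nested: underside 10 mm above the medium bowl's underside, rim 16 mm above the medium bowl's rim
- jar: Closed amber glass spice jar with a pale label and black cap, about 46 mm in diameter, 95 mm tall, 160 g. Origin: centre of its underside, z up. Starts in the large bowl or on the board
- board: Wooden board fixed on the worktop, 160 mm along its x, 240 mm along its y, 10 mm thick. Origin: centre of its underside, z up. At the start one thing stands near one end, about 50 mm along +y from the centre; the other end is free
- mug: Black mug, 76 mm in diameter, 90 mm tall, handle at its +y; bystander. Origin: centre of its underside
- soap: Blue washing-up liquid bottle with white cap, 60 mm in diameter, 170 mm tall; bystander. Origin: centre of its underside
- mill: Dark wooden pepper mill, 54 mm in diameter at its foot, 158 mm tall; bystander. Origin: centre of its underside
Not all that is in view belongs to the job. Several things look just like the bowl_large: the one meant starts farthest to the robot's left.

How it is judged:
On the way:
1. the large bowl is cleared: neither the jar nor the small bowl is in it (horizontal distance between bowl_small and bowl_large above 0.11 m and horizontal distance between jar and bowl_large above 0.1 m), for 0.2 s.
At the end, for the whole second after the job is handed in: Medium in large and small in medium bowl, each underside 5 to 16 mm above the next, centres within 18 mm, tilt under 0.08 rad; large bowl upright on the worktop within 50 mm of its start; jar upright on the board (under 0.08 rad), its centre inside the edge; all at rest (horizontal distance between bowl_medium and bowl_large below 0.018 m and z of bowl_medium in the frame of bowl_large between 0.005 and 0.016 m and angle between each of bowl_medium, bowl_small, jar's own z axis and vertical below 0.08 rad and horizontal distance between bowl_small and bowl_medium below 0.018 m and z of bowl_small in the frame of bowl_medium between 0.005 and 0.016 m and angle between bowl_large's own z axis and vertical below 0.05 rad and height (world z) of bowl_large below 0.006 m and distance of bowl_large from where it was at the start of the episode below 0.05 m and x of jar in the frame of board between -0.078 and 0.078 m and y of jar in the frame of board between -0.118 and 0.118 m and z of jar in the frame of board between 0.006 and 0.015 m and linear speed of each of bowl_large, bowl_medium, bowl_small, jar below 0.02 m/s); the robot touches nothing.
It fails at once if a bowl is dropped into the next: faster than 0.5 m/s within its last 35 mm ((linear speed of bowl_medium above 0.5 m/s and horizontal distance between bowl_medium and bowl_large below 0.03 m and z of bowl_medium in the frame of bowl_large below 0.045 m) or (linear speed of bowl_small above 0.5 m/s and horizontal distance between bowl_small and bowl_medium below 0.03 m and z of bowl_small in the frame of bowl_medium below 0.045 m)).
It fails at once if the mug, soap bottle or pepper mill is pushed more than 30 mm or tipped more than 0.3 rad (distance of any of mug, soap, mill from where it was at the start of the episode above 0.03 m or angle between any of mug, soap, mill's own z axis and vertical above 0.3 rad).
It also fails if it takes over 70 s, if anything falls off the work surface, if the arm or the gripper's body presses on something with over 40 N, if the wrist force passes 120 N, or if a joint passes its speed limit or range.

### The arm

A 6-joint arm with a two-finger parallel gripper is mounted at the origin on the work surface. World frame = base frame: x ahead of the robot, y to its left, z up, the work surface at z = 0. Lengths are in m, angles in rad, forces in N, time in s.
With the tool pointing down it reaches from about 0.325 to 1 m from the base axis. Payload 5.1 kg.
Tool frame: the origin (TCP) lies at the centre of the arm's flange, where the gripper is bolted on; the fingertips stand 173 mm ahead of it and the grasp point (between the pads) lies 155 mm ahead of it; z points along the fingers, y is the direction in which the jaws open and shut (so a half turn about z gives the same grasp; the last joint's range is limited). The gripper opens to 85 mm and grips with 20 to 120 N. Pads are 22 mm wide; open, the fingers measure 114 mm over their backs; the gripper's body (76 mm by 85 mm) begins 54 mm behind the grasp point. The pads swing forward as they close: fully open they stand 13 mm farther back than shut.
Start: joints at [-1.2, 0.124, 1.65, -0, 1.367, -0.083], TCP at [0.285, -0.584, 0.405] pointing down, gripper open.
Joint ranges: [-2.61, 2.61], [-1.02, 2.33], [0.03, 2.71], [-1.35, 4.49], [0.32, 2.68], [-2.91, 2.91]. Speed limits (rad/s): [2.57, 2.57, 3.14, 3.14, 3.14, 3.14].

### API

Orientations are given as a unit quaternion [w, x, y, z].
In Python, from bench import readout, vision, job gives the robot as it stands. The module is installed in compiled form; this text tells all that it offers.
- The arm moves only by the tool servo_tool, never from a script. Its arguments are lists of equal length, an entry for each row: "offset": the shift along the tool's x, y, z in m, a list of three; "yaw": the turn about the tool's z in degrees. A call has 1 to 12 rows; each row is the pose to reach, as a shift and turn from the pose commanded when the call began, along the tool's axes at that moment; what a row does not reach only later rows make up. A row lasts 1/8 s, in which the tool goes at most 62.5 mm and 10.7 degrees, less where a joint would pass 70% of its speed; a pose out of reach is approached as far as the arm can. A call with a gripper value outside its range is refused whole. "grip" is the finger opening in m, from 0 to 0.0854, set as the call begins (left out, the last holds). The fingers move at their own pace and stop on an object; the grip force is fixed at half the most. Time passes only in rows, so rows that repeat a pose let the fingers close. It gives the time, the measured TCP pose, the force and the opening at its end, in the units of the state.
- readout.read_state(): the state, without advancing time (a new reading comes with each control period).
- vision.read_camera(name): name is "scene" or "top" or "wrist"; returns the picture (480x640x3 uint8, red, green, blue); there is no depth.
- vision.camera_model(name): a dict with "K" (3x3 intrinsics, pixels), "view" (4x4, takes a point from world to camera coordinates); the wrist camera has in their place "tool_from_camera" (4x4, takes a point from camera to tool coordinates, whose origin is the TCP and whose axes are the flange's). Camera axes: x right, y up, looking along -z (the intrinsics and any distortion apply to the point x, -y, -z); pixel columns grow to the right and rows downward; lengths in m; the calibration is good to about 2 mm. The wrist camera is an equidistant fisheye: a pixel r from the principal point sees the ray r / f radians off the axis. A picture is of the moment at which its call begins: read the wrist's pose just before it. camera_model takes no time and is no camera call.
- job.sign_off(): hands the job in, once; it reports no verdict.
The state is a dict: "clock": time; "q": joint angles; "dq": joint speeds; "tau": joint torques, N m; "ee_pos": TCP position; "ee_rot": TCP orientation; "wrist_force": force on the tool from outside, world axes, zero at the start; "wrist_torque": the same for the moment, N m; "grip_width": finger opening in m.
Only numpy, scipy, OpenCV 4.12 (cv2) and the standard library are available. Lean on these libraries where they do the work, as an engineer would, in place of code of your own. Each camera call takes 0.05 s, during which the arm holds its last target.

## Working session

There is one attempt and no reset: what is moved stays moved. The work goes in short steps, Python scripts to look and compute and a tool call to move; the robot and the scene stay as the last step left them, time stands still between calls to the robot, and variables do not carry over. Pictures are saved under pics/ and viewed, and the job is handed in when it is done.

Besides the shell and the picture viewer there is one more tool, called after "Emit:" by a JSON object that holds its "api" and its "payload". servo_tool: Moves the arm, as the interface text tells. Its arguments: {"type":"object","properties":{"offset":{"type":"array"},"yaw":{"type":"array"},"grip":{"type":"number"}},"required":["offset","yaw"]}

```bash
mkdir -p pics; python3 - <<'E'
from bench import readout, vision
import cv2
for n in ["scene","top","wrist"]:
    cv2.imwrite(f"pics/{n}0.png",vision.read_camera(n)[:,:,::-1])
    m=vision.camera_model(n)
    print(n,{k:(v.round(4).tolist() if hasattr(v,'round') else v) for k,v in m.items()})
s=readout.read_state();print(s)
E
```

```text
scene {'K': [[570.1005, 0.0, 324.2904], [0.0, 570.1005, 242.5289], [0.0, 0.0, 1.0]], 'view': [[0.8098, 0.5863, -0.0224, -0.3883], [-0.3472, 0.5096, 0.7872, 0.1904], [0.473, -0.6297, 0.6163, -1.7482], [0.0, 0.0, 0.0, 1.0]]}
top {'K': [[551.8279, 0.0, 318.9276], [0.0, 551.8279, 234.5813], [0.0, 0.0, 1.0]], 'view': [[-0.0245, -0.9991, -0.0335, -0.0627], [0.9903, -0.0289, 0.1361, -0.5151], [-0.1369, -0.0298, 0.9901, -1.0431], [0.0, 0.0, 0.0, 1.0]]}
wrist {'K': [[371.6483, 0.0, 318.2779], [0.0, 371.6483, 242.2473], [0.0, 0.0, 1.0]], 'tool_from_camera': [[0.0005, 0.9657, 0.2597, 0.065], [1.0, -0.0008, 0.0012, -0.0001], [0.0013, 0.2597, -0.9657, 0.0308], [0.0, 0.0, 0.0, 1.0]]}
{'clock': 0.15, 'q': array([-1.19962920e+00,  1.24342221e-01,  1.65135835e+00, -4.86825248e-06,
        1.36751159e+00, -8.25720203e-02]), 'dq': array([ 0.00039945, -0.00223136, -0.00364459,  0.0007749 ,  0.00074322,
       -0.00226759]), 'tau': array([ 1.01525715e-03, -4.24226260e+01, -3.66013706e+01, -5.52488666e-05,
        4.64770812e-03,  1.76006341e-05]), 'ee_pos': array([ 0.28483239, -0.58405066,  0.4037448 ]), 'ee_rot': array([-8.00999198e-04,  9.74374860e-01,  2.24928827e-01, -1.18799810e-04]), 'wrist_force': array([ 0.54892059, -0.81372086, -0.62187517]), 'wrist_torque': array([0.0386933 , 0.03830667, 0.00229368]), 'grip_width': 0.08530230095842911}
```

View pics/top0.png

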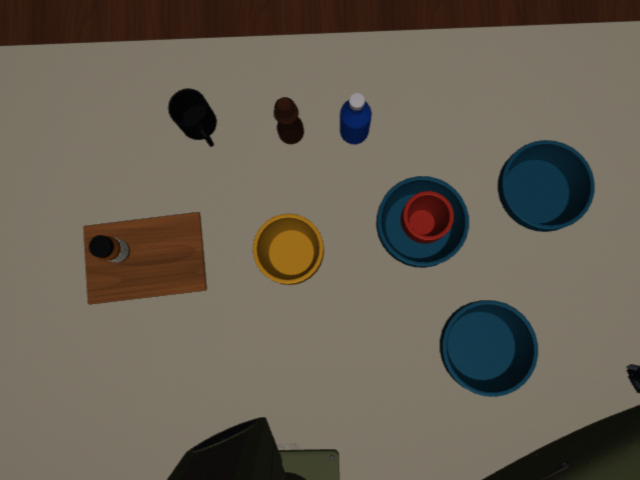

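View pics/scene0.png

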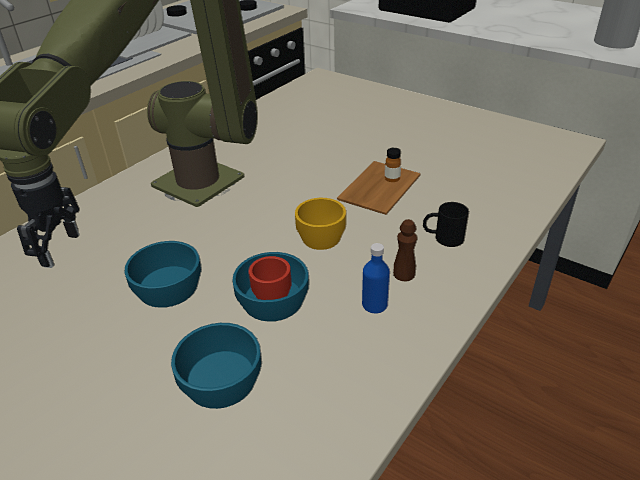

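Candidates for bowl_large in the top view are (423,222), (546,186) and (489,348). The leftmost in robot terms (+y is image left) is (423,222), and it also holds the red bowl. I'll confirm that in a crop and fit the poses.

```bash
cat > h.py <<'E'
import numpy as np, cv2
from scipy.optimize import minimize
from scipy.spatial.transform import Rotation as R
from bench import readout, vision
M={n:vision.camera_model(n) for n in ("top","scene")}
def proj(n,P):
    K=np.array(M[n]["K"]);V=np.array(M[n]["view"]);c=P@V[:3,:3].T+V[:3,3]
    return np.c_[K[0,0]*c[:,0]/-c[:,2]+K[0,2],K[1,1]*-c[:,1]/-c[:,2]+K[1,2]]
def unproj(n,u,v,z):
    K=np.array(M[n]["K"]);V=np.array(M[n]["view"])
    d=V[:3,:3].T@np.array([(u-K[0,2])/K[0,0],-(v-K[1,2])/K[1,1],-1]);o=-V[:3,:3].T@V[:3,3]
    return o+d*(z-o[2])/d[2]
t=np.linspace(0,2*np.pi,90)
def circ(x,y,z,r): return np.c_[x+r*np.cos(t),y+r*np.sin(t),0*t+z]
SP={'L':(.086,.070,.076),'M':(.066,.050,.086),'S':(.046,.030,.092)}
def hull(n,k,x,y,z0):
    r,f,h=SP[k];P=np.r_[circ(x,y,z0+h,r),circ(x,y,z0+.045,r),circ(x,y,z0,f)]
    return cv2.convexHull(proj(n,P).astype(np.float32))
def colmask(im,k):
    hsv=cv2.cvtColor(im,cv2.COLOR_RGB2HSV);H,S,V=cv2.split(hsv)
    if k=='L': m=(H>92)&(H<112)&(S>100)&(V>30)
    if k=='M': m=(H>15)&(H<30)&(S>170)&(V>60)
    if k=='S': m=((H<6)|(H>172))&(S>150)&(V>60)
    return m.astype(np.uint8)
def fit(n,im,k,u,v,z0):
    m=cv2.morphologyEx(colmask(im,k),cv2.MORPH_CLOSE,np.ones((3,3)))
    nn,lab,st,ce=cv2.connectedComponentsWithStats(m)
    h0=None;best=None
    for i in range(1,nn):
        if st[i,4]<300: continue
        d=np.hypot(*(ce[i]-[u,v]))
        if best is None or d<best[0]: best=(d,i)
    mm=(lab==best[1]).astype(np.uint8)
    hm=cv2.convexHull(cv2.findContours(mm,cv2.RETR_EXTERNAL,cv2.CHAIN_APPROX_NONE)[0][0])
    A=np.zeros((1920,2560),np.uint8);cv2.fillPoly(A,[((hm+.5)*4-.5).round().astype(np.int32)],1)
    def c(p):
        B=np.zeros_like(A);cv2.fillPoly(B,[((hull(n,k,p[0],p[1],z0)+.5)*4-.5).round().astype(np.int32)],1)
        return float((A^B).sum())
    p0=unproj(n,u,v,z0+SP[k][2])[:2]
    r=minimize(c,p0,method='Nelder-Mead',options=dict(initial_simplex=[p0,p0+[.01,0],p0+[0,.01]],xatol=1e-4))
    return r.x, r.fun/A.sum()
def cen(p,z):pass
E
python3 - <<'E'
from h import *
im=cv2.imread("pics/top0.png")[:,:,::-1].copy();sc=cv2.imread("pics/scene0.png")[:,:,::-1].copy()
for k,a,b,z in (('L',(423,222),(271,286),0),('M',(289,249),(320,222),0),('S',(428,217),(270,278),.010)):
    print(k,fit("top",im,k,*a,z),fit("scene",sc,k,*b,z))
print("jar cap",unproj("top",100,246,.105),unproj("top",122,251,.012))
for c in ((84,226),(200,212),(206,290),(89,304)):print(unproj("top",*c,.01))
for n,c,z in (("soap",(357,102),.17),("mill",(285,104),.158),("mug",(187,105),.09),("L2",(546,186),.076),("L3",(489,348),.076)):print(n,unproj("top",*c,z))
s=readout.read_state();print(R.from_quat(s['ee_rot'],scalar_first=True).as_matrix().round(3))
cv2.imwrite("pics/c0.png",cv2.resize(im[120:420,220:620,::-1],None,fx=2,fy=2))
E
```

```text
L (array([ 0.52912075, -0.27256718]), np.float64(0.05219036530344928)) (array([ 0.5284614 , -0.27201023]), np.float64(0.051491418096983835))
M (array([ 0.4825665 , -0.01989217]), np.float64(0.05634445766829157)) (array([ 0.48200223, -0.0186395 ]), np.float64(0.06830933649992578))
S (array([ 0.53456301, -0.28003646]), np.float64(0.1284758887715593)) (array([ 0.53124561, -0.27640913]), np.float64(0.19122554067971165))
jar cap [0.49401635 0.32521384 0.105     ] [0.49459661 0.32062474 0.012     ]
[0.54810274 0.40075948 0.01      ]
[0.5697199  0.16366726 0.01      ]
[0.41226882 0.15089325 0.01      ]
[0.39056064 0.38528017 0.01      ]
soap [ 0.72767388 -0.15327696  0.17      ]
mill [ 0.73344123 -0.02535393  0.158     ]
mug [0.76504725 0.16999923 0.09      ]
L2 [ 0.58688148 -0.50519683  0.076     ]
L3 [ 0.29186826 -0.37983895  0.076     ]
[[ 0.899  0.438 -0.001]
 [ 0.438 -0.899  0.002]
 [ 0.    -0.002 -1.   ]]
```

View pics/c0.png

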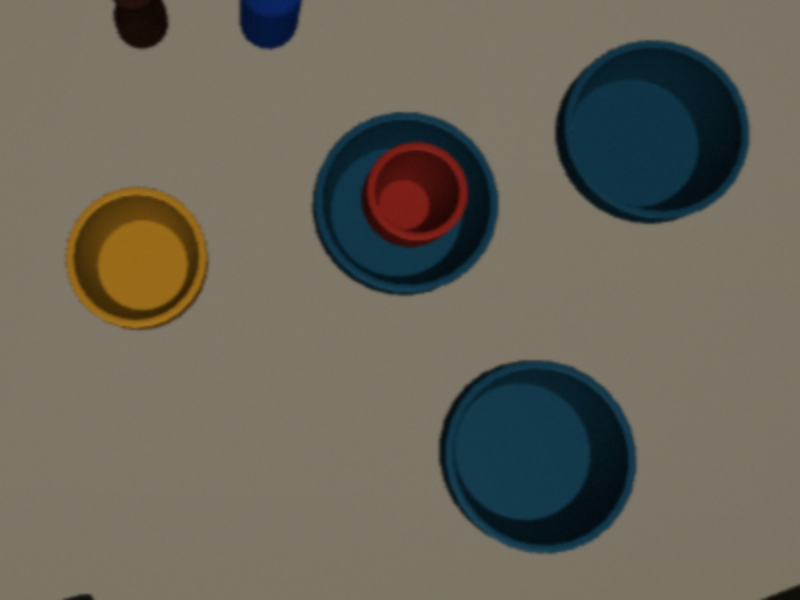

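The crop confirms it: the red small bowl stands in the leftmost dark-blue bowl (rim centre about (424,222)), and the red rim centre is near (428,217). The other two blue bowls are empty. I'll refine the red position, then work out the approach move.

```bash
python3 - <<'E'
from h import *
im=cv2.imread("pics/top0.png")[:,:,::-1].copy()
print(unproj("top",428.2,216.7,.102))
S=unproj("top",428.2,216.7,.102)[:2]
o=im.copy()
o=cv2.resize(im,None,fx=4,fy=4,interpolation=cv2.INTER_CUBIC)
for z,r,c in ((.102,.046,(0,255,0)),(.102,.038,(255,255,0))):
    cv2.polylines(o,[((proj("top",circ(*S,z,r))+.5)*4-.5).round().astype(np.int32)],True,c,1)
cv2.polylines(o,[((proj("top",circ(.529,-.2725,.076,.086))+.5)*4-.5).round().astype(np.int32)],True,(0,255,0),1)
cv2.polylines(o,[((proj("top",circ(.4823,-.0193,.086,.066))+.5)*4-.5).round().astype(np.int32)],True,(0,255,0),1)
cv2.imwrite("pics/c1.png",o[660:1180,960:1760+160][:, :800,::-1][:520])
s=readout.read_state();Rm=R.from_quat(s['ee_rot'],scalar_first=True).as_matrix()
print(s['ee_pos'], np.degrees(np.arctan2(Rm[1,0],Rm[0,0])))
for nm,P in (("above S +y",[S[0],S[1]+.042,.33]),):
    print(nm,Rm.T@(np.array(P)-s['ee_pos']))
E
```

```text
[ 0.53099882 -0.2786786   0.102     ]
[ 0.28483239 -0.58405066  0.4037448 ] 25.9973886589593
above S +y [ 0.373512   -0.20420131  0.07412268]
```

```bash
python3 - <<'E'
import cv2
o=cv2.imread("pics/top0.png")
E
ls pics
```

```text
c0.png
c1.png
scene0.png
top0.png
wrist0.png
```

View pics/c1.png

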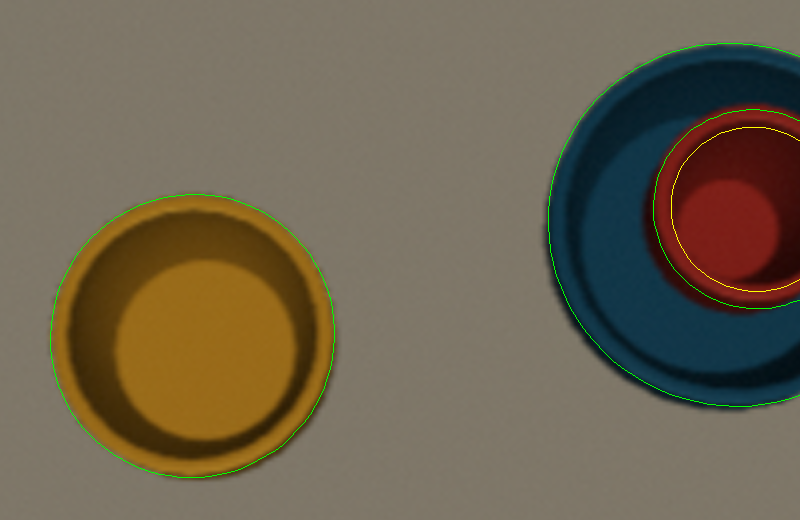

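The yellow and large-bowl outlines fit within about 1 mm. The red one is about 1 mm off towards +x, so I take S ≈ (0.532, -0.278). Next: move above its +y wall with the jaws aligned to world y.

Emit:
{"api": "servo_tool", "payload": {"offset": [[0.375,-0.205,0.07],[0.375,-0.205,0.07],[0.375,-0.205,0.07],[0.375,-0.205,0.07],[0.375,-0.205,0.07],[0.375,-0.205,0.07],[0.375,-0.205,0.07],[0.375,-0.205,0.07],[0.375,-0.205,0.07],[0.375,-0.205,0.07],[0.375,-0.205,0.07],[0.375,-0.205,0.07]], "yaw": [26,26,26,26,26,26,26,26,26,26,26,26], "grip": 0.036}}

```text
clock: 1.65
ee_pos: [0.5317, -0.2364, 0.3349]
ee_rot: [0.0, 1.0, -0.001, 0.0]
wrist_force: [0.5, -0.1, -0.2]
grip_width: 0.0358
```

```bash
python3 - <<'E'
from h import *
s=readout.read_state();print(s['clock'],s['ee_pos'],R.from_quat(s['ee_rot'],scalar_first=True).as_matrix().round(4).tolist(),s['grip_width'])
cv2.imwrite("pics/w1.png",vision.read_camera("wrist")[:,:,::-1])
cv2.imwrite("pics/s1.png",cv2.resize(vision.read_camera("scene")[130:360,180:400,::-1],None,fx=2.6,fy=2.6))
E
```

```text
1.65 [ 0.53172107 -0.23636727  0.33491293] [[1.0, -0.0015, 0.0003], [-0.0015, -1.0, -0.0002], [0.0003, 0.0002, -1.0]] 0.03581675453010122
```

View pics/w1.png

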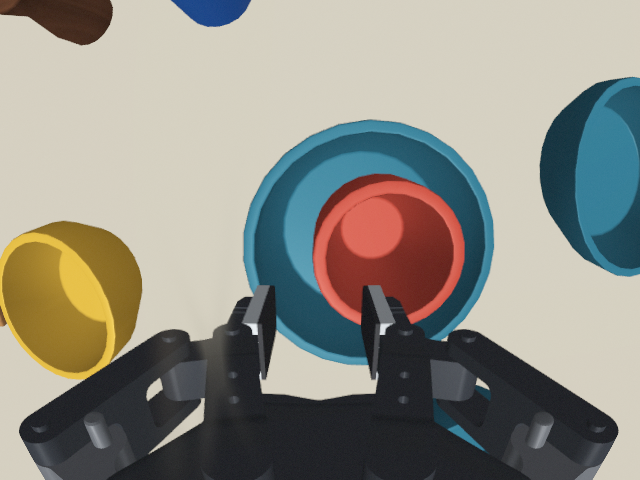

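View pics/s1.png

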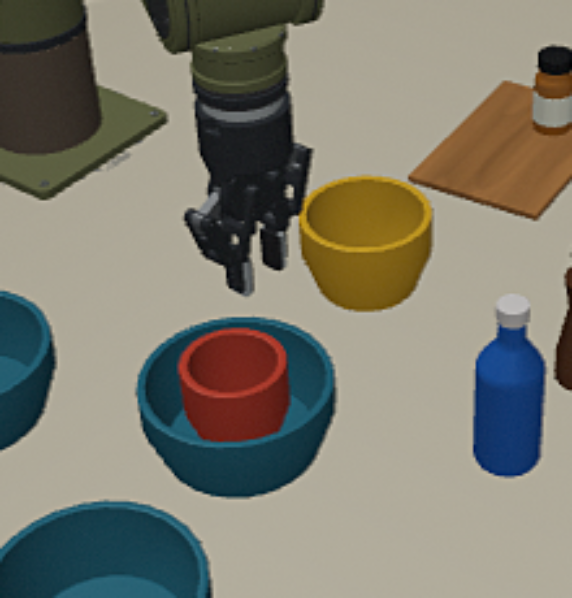

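The wrist picture shows the jaws straddling the red near-left wall, with tips at about (268,287) and (372,287). I'll check the tip depth against the fisheye model.

```bash
cat >> h.py <<'E'
W=vision.camera_model("wrist")
def wproj(P):
    T=np.linalg.inv(np.array(W["tool_from_camera"]));K=np.array(W["K"])
    c=np.atleast_2d(P)@T[:3,:3].T+T[:3,3];x,y,z=c[:,0],-c[:,1],-c[:,2]
    r=np.hypot(x,y);th=np.arctan2(r,z);f=K[0,0]
    return np.c_[K[0,2]+f*th*x/r,K[1,2]+f*th*y/r]
E
python3 - <<'E'
from h import *
for z in (.155,.16,.165,.17,.175,.18): print(z,wproj([[.011,.018,z],[-.011,.018,z],[.011,-.018,z]]).round(1).tolist())
o=cv2.imread("pics/w1.png");cv2.imwrite("pics/w1c.png",cv2.resize(o[260:440,220:420],None,fx=3.3,fy=3.3))
E
```

```text
0.155 [[367.5, 296.5], [364.5, 347.9], [268.9, 296.4]]
0.16 [[365.9, 291.3], [363.2, 341.5], [270.6, 291.2]]
0.165 [[364.4, 286.3], [361.9, 335.5], [272.1, 286.3]]
0.17 [[362.9, 281.7], [360.6, 329.8], [273.6, 281.7]]
0.175 [[361.6, 277.4], [359.5, 324.3], [275.0, 277.3]]
0.18 [[360.3, 273.3], [358.4, 319.2], [276.3, 273.2]]
```

View pics/w1c.png

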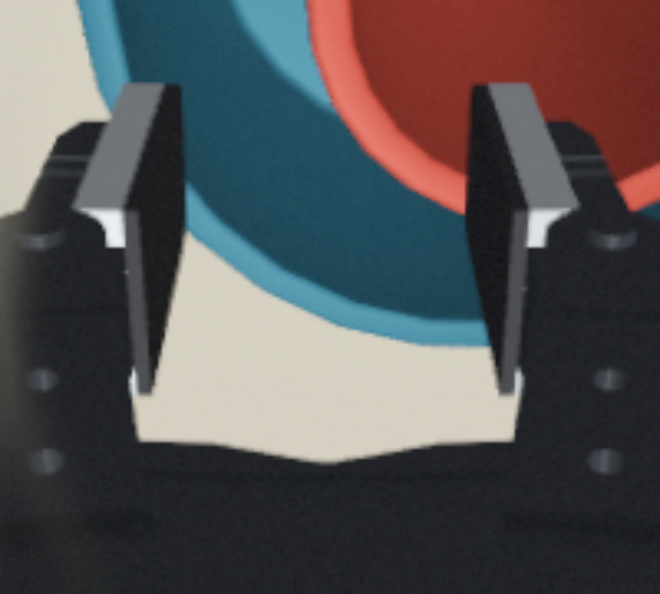

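The tips are about 167 mm ahead at this opening, so near 170 mm when closed on the wall. That agrees with the spec for the shut gripper. Descending and gripping.

Emit:
{"api": "servo_tool", "payload": {"offset": [[0,0,0.04],[0,0,0.07],[0,0,0.082],[0,0,0.082],[0,0,0.082]], "yaw": [0,0,0,0,0]}}

```text
clock: 2.38
ee_pos: [0.5327, -0.2359, 0.2544]
ee_rot: [0.001, 1.0, 0.0, 0.001]
wrist_force: [-0.2, 0.2, -0.4]
grip_width: 0.0355
```

Emit:
{"api": "servo_tool", "payload": {"offset": [[0,0,0],[0,0,0],[0,0,0],[0,0,0],[0,0,0]], "yaw": [0,0,0,0,0], "grip": 0.0}}

```text
clock: 3.0
ee_pos: [0.5327, -0.236, 0.2543]
ee_rot: [0.001, 1.0, 0.0, 0.001]
wrist_force: [0.1, -0.9, 5.8]
grip_width: 0.0085
```

Emit:
{"api": "servo_tool", "payload": {"offset": [[0,0,-0.01],[0,0,-0.025],[0,0,-0.05],[0,0,-0.08],[0,0,-0.11],[0,0,-0.11]], "yaw": [0,0,0,0,0,0]}}

```text
clock: 3.75
ee_pos: [0.5327, -0.2358, 0.3665]
ee_rot: [0.002, 1.0, 0.0, 0.003]
wrist_force: [-0.3, -0.2, -1.7]
grip_width: 0.0086
```

```bash
python3 - <<'E'
from h import *
s=readout.read_state();print(s['clock'],s['ee_pos'],s['grip_width'],s['wrist_force'])
cv2.imwrite("pics/s2.png",cv2.resize(vision.read_camera("scene")[130:360,180:400,::-1],None,fx=2.6,fy=2.6))
E
```

```text
3.75 [ 0.53272691 -0.23582382  0.36649066] 0.008550412821807818 [-0.33444835 -0.20740235 -1.67831823]
```

View pics/s2.png

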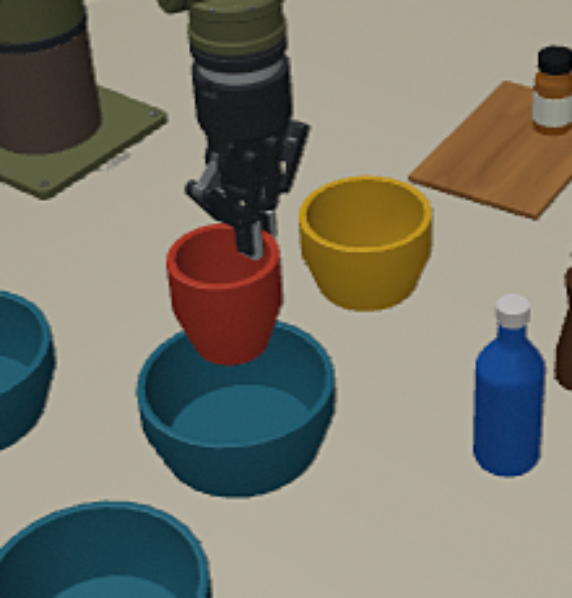

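The red bowl is held upright and clear (8.5 mm opening). Moving it to the free worktop at about (0.40, -0.15).

Emit:
{"api": "servo_tool", "payload": {"offset": [[-0.03,-0.03,0],[-0.07,-0.07,0],[-0.11,-0.105,0],[-0.133,-0.128,0],[-0.133,-0.128,0.02],[-0.133,-0.128,0.05],[-0.133,-0.128,0.08],[-0.133,-0.128,0.1],[-0.133,-0.128,0.105],[-0.133,-0.128,0.105],[-0.133,-0.128,0.105]], "yaw": [0,0,0,0,0,0,0,0,0,0,0]}}

```text
clock: 5.18
ee_pos: [0.3994, -0.1077, 0.2586]
ee_rot: [0.0, 1.0, -0.0, 0.001]
wrist_force: [0.9, -0.1, -1.5]
grip_width: 0.0085
```

```bash
python3 - <<'E'
from h import *
s=readout.read_state();print(s['clock'],s['ee_pos'],s['grip_width'],s['wrist_force'],s['dq'].round(3))
cv2.imwrite("pics/s3.png",cv2.resize(vision.read_camera("scene")[130:360,180:400,::-1],None,fx=2.6,fy=2.6))
s=readout.read_state();print(s['ee_pos'])
E
```

```text
5.175 [ 0.3994488  -0.10772559  0.25857252] 0.008522926554947156 [ 0.89784376 -0.12596779 -1.51334267] [ 0.002 -0.005 -0.005 -0.    -0.001 -0.001]
[ 0.39950717 -0.10774033  0.25874244]
```

View pics/s3.png

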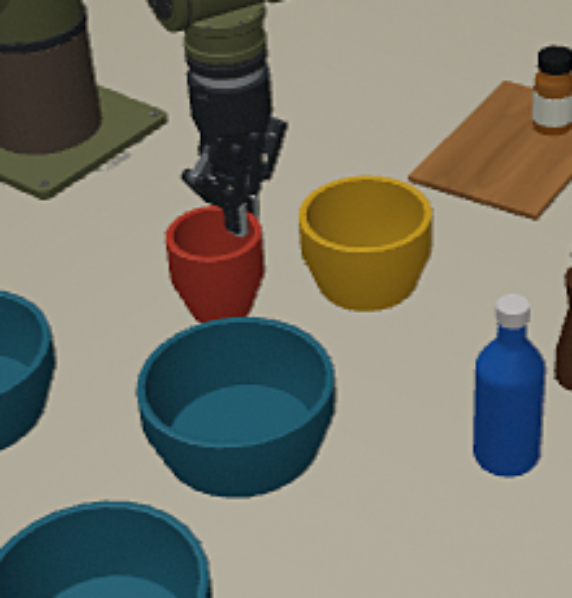

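Emit:
{"api": "servo_tool", "payload": {"offset": [[0,0,0.005],[0,0,0.01],[0,0,0.013],[0,0,0.013],[0,0,0.013]], "yaw": [0,0,0,0,0]}}

```text
clock: 5.85
ee_pos: [0.3991, -0.1076, 0.2446]
ee_rot: [-0.0, 1.0, 0.0, -0.0]
wrist_force: [0.0, 0.2, -2.3]
grip_width: 0.0082
```

Emit:
{"api": "servo_tool", "payload": {"offset": [[0,0,0.001],[0,0,0.002],[0,0,0.002]], "yaw": [0,0,0]}}

```text
clock: 6.22
ee_pos: [0.3996, -0.1076, 0.2444]
ee_rot: [-0.0, 1.0, -0.0, 0.0]
wrist_force: [-4.7, 3.8, 10.5]
grip_width: 0.0088
```

It has made contact (10 N), so it is seated. Release, rise, and go above the medium bowl's +y wall (0.4823, 0.0427).

Emit:
{"api": "servo_tool", "payload": {"offset": [[0,0,-0.001],[0,0,-0.001],[0,0,-0.001],[0,0,-0.001]], "yaw": [0,0,0,0], "grip": 0.036}}

```text
clock: 6.72
ee_pos: [0.399, -0.1076, 0.2435]
ee_rot: [-0.0, 1.0, 0.0, -0.0]
wrist_force: [0.5, -0.6, 0.3]
grip_width: 0.036
```

Emit:
{"api": "servo_tool", "payload": {"offset": [[0,0,-0.02],[0,0,-0.05],[0.02,-0.04,-0.09],[0.06,-0.09,-0.09],[0.083,-0.15,-0.09],[0.083,-0.15,-0.09],[0.083,-0.15,-0.09],[0.083,-0.15,-0.09]], "yaw": [0,0,0,0,0,0,0,0]}}

```text
clock: 7.72
ee_pos: [0.4818, 0.0415, 0.3334]
ee_rot: [0.0, 1.0, -0.001, -0.0]
wrist_force: [0.2, 0.2, 0.5]
grip_width: 0.036
```

```bash
python3 - <<'E'
from h import *
s=readout.read_state();print(s['clock'],s['ee_pos'],s['grip_width'],s['wrist_force'])
im=vision.read_camera("top");sc=vision.read_camera("scene")
cv2.imwrite("pics/t4.png",im[:,:,::-1]);cv2.imwrite("pics/s4.png",sc[:,:,::-1])
cv2.imwrite("pics/w4.png",vision.read_camera("wrist")[:,:,::-1])
E
```

```text
7.725 [0.48175017 0.04146029 0.33339847] 0.036025840399461974 [0.19209108 0.1877705  0.50491104]
```

View pics/t4.png

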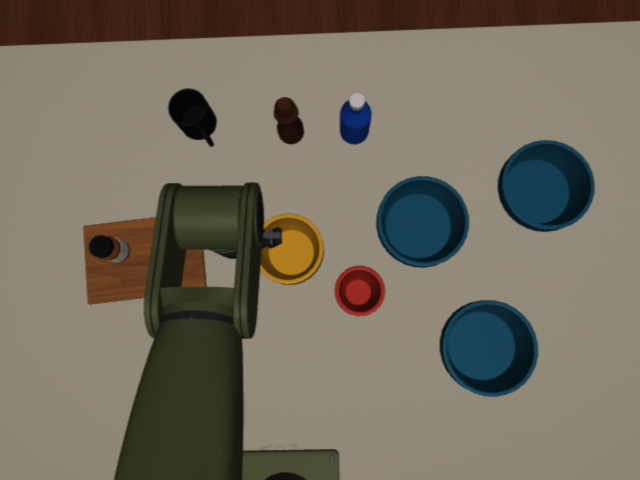

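View pics/w4.png

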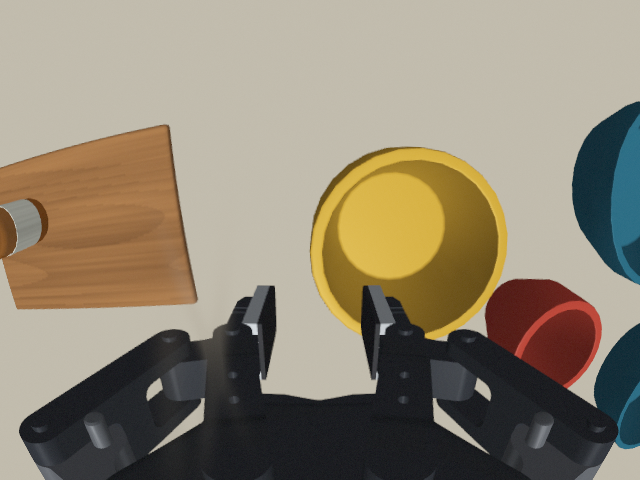

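The red bowl stands at (360,291) and the large bowl is now empty at (423,222). Refit the poses.

```bash
python3 - <<'E'
from h import *
im=cv2.imread("pics/t4.png")[:,:,::-1].copy();sc=cv2.imread("pics/s4.png")[:,:,::-1].copy()
for k,a,b in (('L',(423,222),(271,286)),('S',(360,291),(270,240))):
    print(k,fit("top",im,k,*a,0),fit("scene",sc,k,*b,0))
E
```

```text
L (array([ 0.52912075, -0.27256718]), np.float64(0.05223120287984786)) (array([ 0.5284614 , -0.27201023]), np.float64(0.05155513809141455))
S (array([ 0.39998423, -0.14911037]), np.float64(0.06827164929931728)) (array([ 0.39906131, -0.14794195]), np.float64(0.17690640592712062))
```

Emit:
{"api": "servo_tool", "payload": {"offset": [[0,-0.001,0.04],[0,-0.001,0.07],[0,-0.001,0.09],[0,-0.001,0.094],[0,-0.001,0.094],[0,-0.001,0.094]], "yaw": [0,0,0,0,0,0]}}

```text
clock: 8.62
ee_pos: [0.4827, 0.0432, 0.2411]
ee_rot: [0.0, 1.0, -0.0, 0.001]
wrist_force: [-0.1, -0.2, 0.9]
grip_width: 0.0364
```

The large bowl hasn't moved (0.529, -0.2725). The tips are about 15 mm below the yellow rim, so close and lift.

Emit:
{"api": "servo_tool", "payload": {"offset": [[0,0,0],[0,0,0],[0,0,0],[0,0,0],[0,0,0]], "yaw": [0,0,0,0,0], "grip": 0.0}}

```text
clock: 9.25
ee_pos: [0.4826, 0.0434, 0.2407]
ee_rot: [0.0, 1.0, 0.0, 0.001]
wrist_force: [-0.2, -1.1, 5.4]
grip_width: 0.0073
```

Emit:
{"api": "servo_tool", "payload": {"offset": [[0,0,-0.01],[0,0,-0.025],[0,0,-0.05],[0,0,-0.08],[0,0,-0.11],[0,0,-0.13],[0,0,-0.13],[0,0,-0.13]], "yaw": [0,0,0,0,0,0,0,0]}}

```text
clock: 10.25
ee_pos: [0.4816, 0.0435, 0.3683]
ee_rot: [-0.0, 1.0, 0.0, -0.001]
wrist_force: [-0.6, -0.7, -2.7]
grip_width: 0.0077
```

```bash
python3 - <<'E'
from h import *
s=readout.read_state();print(s['clock'],s['ee_pos'],s['grip_width'],s['wrist_force'])
cv2.imwrite("pics/s5.png",cv2.resize(vision.read_camera("scene")[100:330,180:400,::-1],None,fx=2.6,fy=2.6))
cv2.imwrite("pics/w5.png",vision.read_camera("wrist")[:,:,::-1])
E
```

```text
10.25 [0.48164421 0.04347081 0.36831935] 0.007710200063357886 [-0.64941141 -0.71178791 -2.69205447]
```

View pics/s5.png

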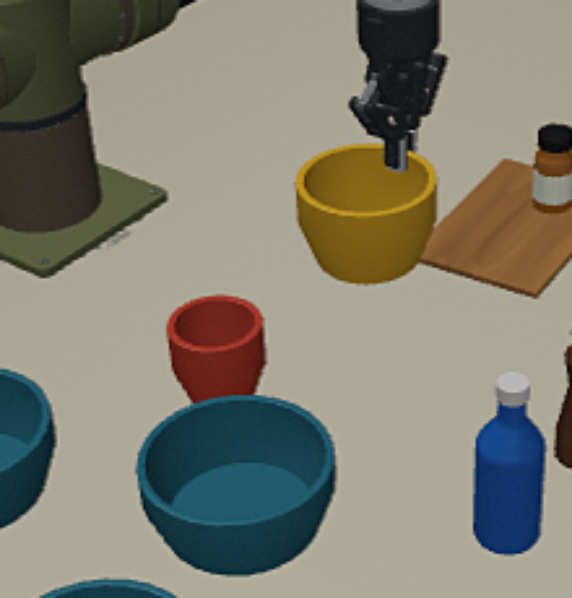

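View pics/w5.png

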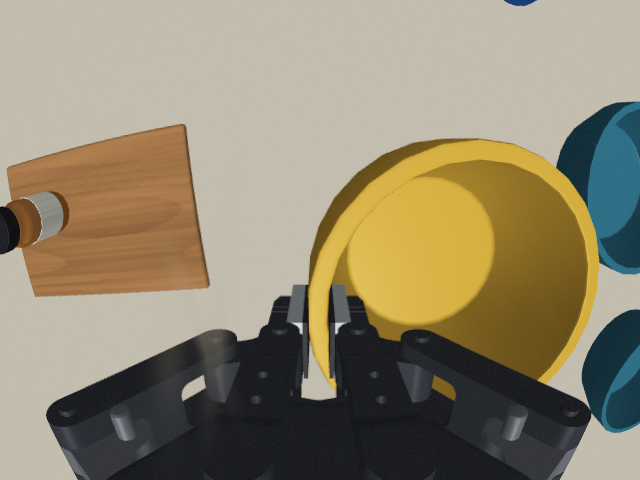

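The medium bowl is held and looks upright. Carry it over the large bowl, then check alignment before inserting.

Emit:
{"api": "servo_tool", "payload": {"offset": [[0.005,0.025,0],[0.015,0.07,0],[0.025,0.12,0],[0.035,0.17,0],[0.042,0.215,0],[0.047,0.245,0],[0.047,0.2535,0.01],[0.047,0.2535,0.03],[0.047,0.2535,0.03],[0.047,0.2535,0.03]], "yaw": [0,0,0,0,0,0,0,0,0,0]}}

```text
clock: 11.6
ee_pos: [0.529, -0.209, 0.3391]
ee_rot: [-0.0, 1.0, 0.001, -0.0]
wrist_force: [0.2, 0.2, -2.5]
grip_width: 0.0072
```

```bash
python3 - <<'E'
from h import *
s=readout.read_state();print(s['clock'],s['ee_pos'],s['grip_width'],s['wrist_force'])
im=vision.read_camera("top");sc=vision.read_camera("scene")
cv2.imwrite("pics/t6.png",im[:,:,::-1]);cv2.imwrite("pics/s6.png",sc[:,:,::-1])
z0=s['ee_pos'][2]-.2407
print(z0,unproj("top",424,222,z0+.086))
o=cv2.resize(im,None,fx=4,fy=4,interpolation=cv2.INTER_CUBIC)
cx,cy=s['ee_pos'][0],s['ee_pos'][1]-.0627
for C,z,r,c in (((cx,cy),z0+.086,.066,(0,255,0)),((cx,cy),z0+.086,.058,(255,0,255)),((.529,-.2725),.076,.086,(255,255,255))):
    cv2.polylines(o,[((proj("top",circ(*C,z,r))+.5)*4-.5).round().astype(np.int32)],True,c,1)
cv2.imwrite("pics/c6.png",o[640:1160,1360:2060,::-1])
o=cv2.resize(sc,None,fx=4,fy=4,interpolation=cv2.INTER_CUBIC)
for C,z,r,c in (((cx,cy),z0+.086,.066,(0,255,0)),((cx,cy),z0,.05,(255,0,255)),((.529,-.2725),.076,.086,(255,255,255))):
    cv2.polylines(o,[((proj("scene",circ(*C,z,r))+.5)*4-.5).round().astype(np.int32)],True,c,1)
cv2.imwrite("pics/d6.png",o[700:1300,800:1500,::-1])
E
```

```text
11.6 [ 0.52900575 -0.20902627  0.33909841] 0.007163304393561467 [ 0.23338596  0.18733919 -2.50431882]
0.09839840992894042 [ 0.50860614 -0.25721137  0.18439841]
```

View pics/c6.png

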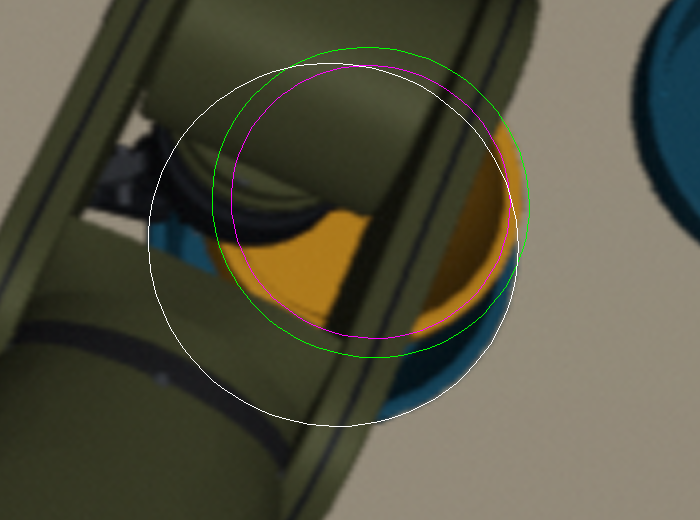

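View pics/d6.png

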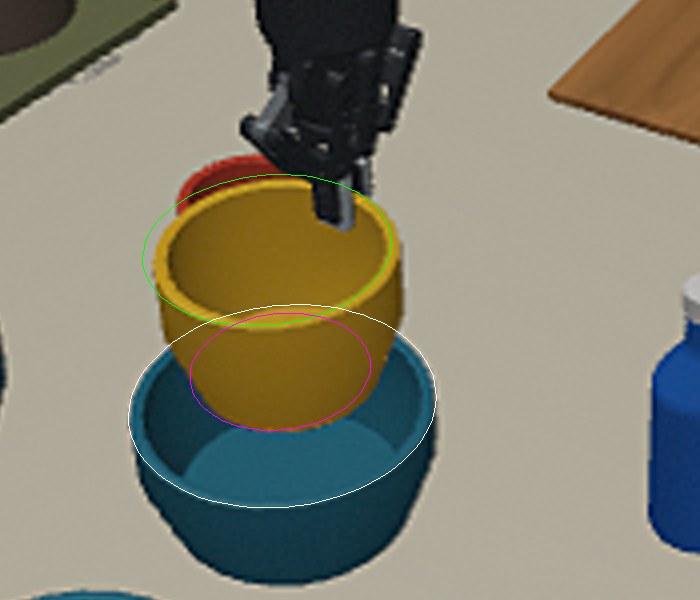

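The rim doesn't match the prediction: it appears shifted about 8 mm towards +x while the foot fits. That could be a tilt or a swing in the grasp, so I'll measure it with the wrist camera.

```bash
cat >> h.py <<'E'
def rimpts(xc,yc,zc,a,b,r,h=0):
    # tool frame: axis of bowl up = -z ; rotated by small a about x, b about y; h = distance below rim
    Rm=R.from_rotvec([a,b,0]).as_matrix()
    P=np.c_[r*np.cos(t),r*np.sin(t),0*t+h]
    return P@Rm.T+[xc,yc,zc]
E
python3 - <<'E'
from h import *
s=readout.read_state()
im=vision.read_camera("wrist");cv2.imwrite("pics/w6.png",im[:,:,::-1])
o=cv2.resize(im,None,fx=2,fy=2,interpolation=cv2.INTER_CUBIC)
zr=.170-.015
for r,h,c in ((.066,0,(0,255,0)),(.058,0,(255,0,255)),(.042,.076,(255,255,255)) ):
    cv2.polylines(o,[((wproj(rimpts(0,.0627,zr,0,0,r,h))+.5)*2-.5).round().astype(np.int32)],True,c,1)
cv2.imwrite("pics/w6c.png",o[220:820,480:1280,::-1])
E
```

```text
(no output)
```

View pics/w6c.png

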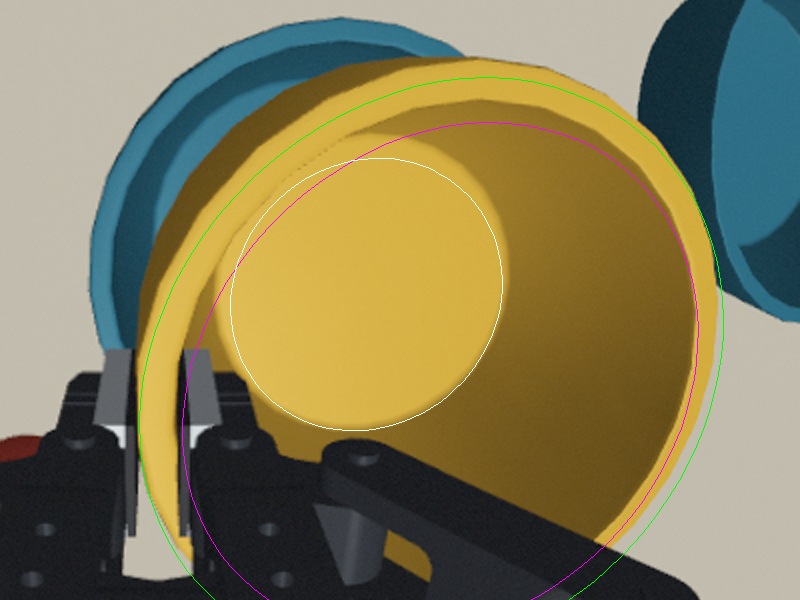

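```bash
python3 - <<'E'
from h import *
from scipy.optimize import least_squares
im=cv2.imread("pics/w6.png")
o=cv2.resize(im[120:370,290:490],None,fx=3.5,fy=3.5,interpolation=cv2.INTER_CUBIC)
g=cv2.cvtColor(im,cv2.COLOR_BGR2GRAY)
cv2.imwrite("pics/w6d.png",cv2.convertScaleAbs(o,alpha=1.0)[:600,:800])
outer=np.array([(470,57),(545,67),(600,95),(655,145),(700,220),(717,300),(690,410)],float)/2+[240,110]
inner=np.array([(485,100),(600,150),(660,215),(693,290),(696,340),(665,440),(600,535)],float)/2+[240,110]
floor=np.array([(390,135),(460,160),(500,225),(508,290),(485,360),(440,405),(360,430),(280,405),(235,360)],float)/2+[240,110]
def d(p,q):
    q=np.r_[q,q[:1]];a=q[:-1];b=q[1:]
    ab=b-a;u=np.clip(((p[:,None]-a)*ab).sum(2)/(ab**2).sum(1),0,1)
    return np.linalg.norm(p[:,None]-a-u[...,None]*ab,axis=2).min(1)
def res(v):
    xc,yc,zc,a,b=v
    return np.r_[d(outer,wproj(rimpts(xc,yc,zc,a,b,.066))),d(inner,wproj(rimpts(xc,yc,zc,a,b,.058))),.7*d(floor,wproj(rimpts(xc,yc,zc,a,b,.042,.076)))]
for fl in (1,0):
    f=(lambda v:res(v)) if fl else (lambda v:res(v)[:14])
    r=least_squares(f,[0,.0627,.155,0,0],x_scale=[.01,.01,.01,.1,.1],diff_step=1e-3,loss='soft_l1')
    print(r.x.round(4),f(r.x).round(1))
E
```

```text
<stdin>:12: RuntimeWarning: invalid value encountered in divide
Traceback (most recent call last):
ValueError: Residuals are not finite in the initial point.
```

View pics/w6d.png

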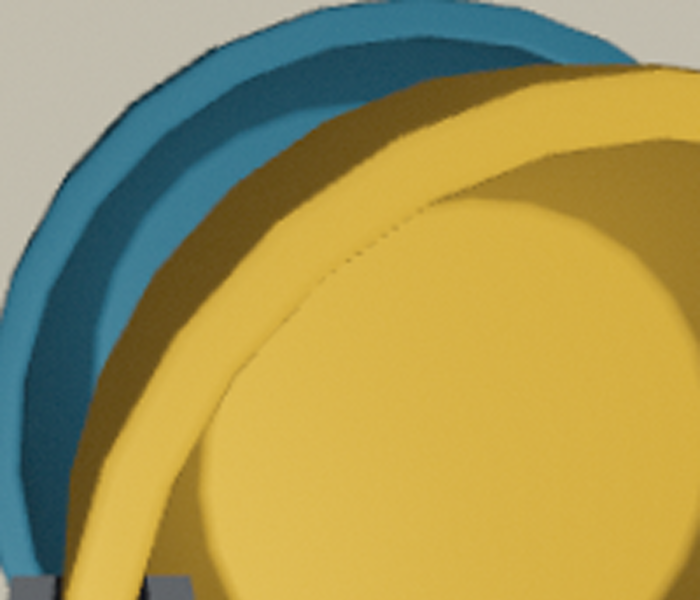

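```bash
cat > rf.py <<'E'
from h import *
from scipy.optimize import least_squares
def d(p,q):
    a=q[:-1];b=q[1:];ab=b-a;u=np.clip(((p[:,None]-a)*ab).sum(2)/(ab**2).sum(1),0,1)
    return np.linalg.norm(p[:,None]-a-u[...,None]*ab,axis=2).min(1)
def rimfit(outer,inner,ro,ri,x0):
    f=lambda v:np.r_[d(outer,wproj(rimpts(*v,ro))),d(inner,wproj(rimpts(*v,ri)))]
    r=least_squares(f,x0,x_scale=[.01,.01,.01,.1,.1],diff_step=1e-3,loss='soft_l1')
    return r.x,f(r.x)
E
python3 - <<'E'
from rf import *
outer=np.r_[np.array([(600,95),(655,145),(700,220),(717,300),(690,410)],float)/2+[240,110],np.array([(90,530),(105,465),(185,330),(275,225),(400,138),(535,87),(660,70)])/3.5+[290,120]]
inner=np.r_[np.array([(600,150),(660,215),(693,290),(696,340),(665,440),(600,535)],float)/2+[240,110],np.array([(150,545),(175,480),(235,375),(320,280),(430,205),(550,155),(670,140)])/3.5+[290,120]]
floor=np.array([(390,135),(460,160),(500,225),(508,290),(485,360),(440,405),(360,430),(280,405),(235,360)],float)/2+[240,110]
x,e=rimfit(outer,inner,.066,.058,[0.001,.0627,.155,0.01,0.01]);print(x.round(4),e.round(1))
print(d(floor,wproj(rimpts(*x,.042,.076))).round(1))
for r in (.036,.038,.040): print(r,d(floor,wproj(rimpts(*x,r,.076))).round(1))
E
```

```text
[ 0.0028  0.0628  0.1606 -0.05   -0.0353] [1.1 0.3 0.  0.1 5.7 1.2 0.2 2.  1.2 1.1 0.7 0.8 2.9 1.7 2.2 2.6 0.5 0.6
 2.1 1.2 0.5 0.3 0.2 1.  2. ]
[9.7 8.3 2.1 0.5 1.2 1.8 3.6 5.7 9.6]
0.036 [20.  18.3 11.4  9.1  9.3  9.9 12.3 15.2 19.6]
0.038 [16.6 15.   8.3  6.2  6.6  7.2  9.4 12.  16.2]
0.04 [13.1 11.6  5.2  3.4  3.9  4.5  6.5  8.8 12.9]
```

```bash
python3 - <<'E'
import cv2
o=cv2.imread("pics/s6.png");cv2.imwrite("pics/s6z.png",cv2.resize(o[213:288,233:308],None,fx=8,fy=8,interpolation=cv2.INTER_CUBIC))
o=cv2.imread("pics/t6.png");cv2.imwrite("pics/t6z.png",cv2.resize(o[180:270,380:480],None,fx=6.5,fy=6.5,interpolation=cv2.INTER_CUBIC))
E
```

```text
(no output)
```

View pics/s6z.png

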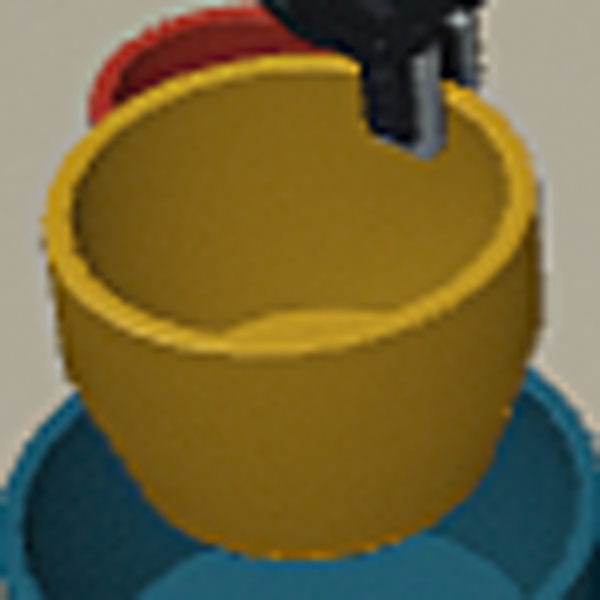

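View pics/t6z.png

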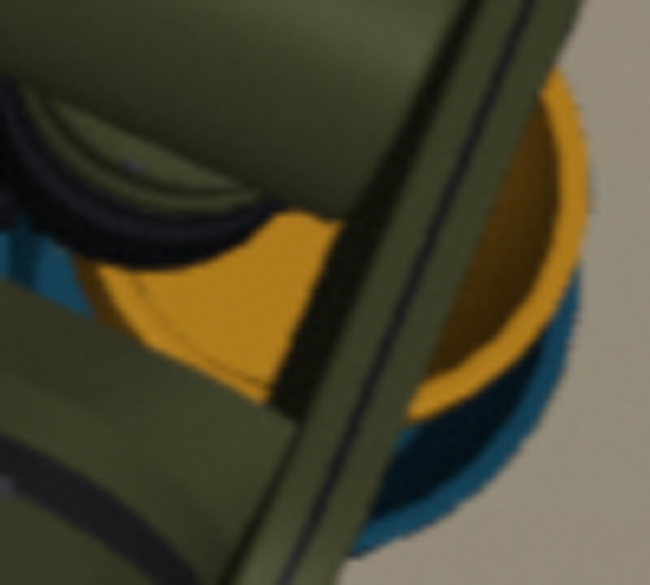

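```bash
cat > jf.py <<'E'
from rf import *
TP=np.array(readout.read_state()['ee_pos'])
def tool2w(P,tp): return np.c_[tp[0]+P[:,0],tp[1]-P[:,1],tp[2]-P[:,2]]
E
python3 - <<'E'
from jf import *
tp=np.array([.5290,-.2090,.3391])
wo=np.r_[np.array([(600,95),(655,145),(700,220),(717,300)],float)/2+[240,110],np.array([(90,530),(105,465),(185,330),(275,225),(400,138),(535,87),(660,70)])/3.5+[290,120]]
wi=np.r_[np.array([(600,150),(660,215),(693,290),(696,340),(665,440),(600,535)],float)/2+[240,110],np.array([(150,545),(175,480),(235,375),(320,280),(430,205),(550,155),(670,140)])/3.5+[290,120]]
so=(np.array([(48,215),(60,180),(100,130),(200,72),(290,55),(470,90),(515,135),(537,190),(530,225),(460,300),(400,335),(330,353),(270,355),(190,345),(120,315),(70,270)])+.5)/8-.5+[233,213]
sf=(np.array([(305,558),(250,552),(380,547)])+.5)/8-.5+[233,213]
to=(np.array([(590,170),(572,95),(550,310),(480,385),(410,418),(586,220)])+.5)/6.5-.5+[380,180]
def f(v,sel="wst"):
    out=[]
    P=lambda r,h=0:rimpts(*v,r,h)
    if 'w' in sel: out+=[.4*d(wo,wproj(P(.066))),.4*d(wi,wproj(P(.058)))]
    if 's' in sel: out+=[d(so,proj("scene",tool2w(P(.066),tp))),d(sf,proj("scene",tool2w(P(.05,.086),tp)))]
    if 't' in sel: out+=[d(to,proj("top",tool2w(P(.066),tp)))]
    return np.concatenate(out)
for sel in ("wst","st","s","w"):
    r=least_squares(f,[0.001,.0627,.155,.01,.01],x_scale=[.01,.01,.01,.1,.1],diff_step=1e-3,loss='soft_l1',args=(sel,))
    print(sel,r.x.round(4),"foot",(r.x[:3]+R.from_rotvec([r.x[3],r.x[4],0]).apply([0,0,.086])).round(4),'rms',np.sqrt((f(r.x,sel)**2).mean()).round(2))
    if sel=="wst":print(f(r.x).round(1))
E
```

```text
wst [ 0.0031  0.0612  0.1567 -0.0069 -0.0131] foot [0.002  0.0618 0.2427] rms 0.94
[0.2 0.7 0.3 0.1 1.8 1.  1.3 0.7 0.7 0.6 0.2 1.6 1.  0.8 1.1 0.  0.2 0.
 0.1 0.1 0.2 0.1 0.5 0.7 1.8 2.2 2.  0.9 0.4 0.4 0.1 0.7 0.6 0.1 0.6 0.5
 0.1 0.4 1.2 1.9 0.5 1.  0.1 0.  0.2 1.6 1.6 1.7 0.6]
st [ 0.006   0.0602  0.1561 -0.0094  0.0006] foot [0.0061 0.0611 0.2421] rms 0.55
s [-0.0088  0.0445  0.1733 -0.0003 -0.0127] foot [-0.0099  0.0445  0.2593] rms 0.27
w [ 0.0027  0.0629  0.161  -0.0649 -0.0362] foot [-0.0004  0.0685  0.2468] rms 0.53
```

The joint fit over three views shows the bowl essentially upright (tilt about 0.015), with its centre about 3–5 mm off in +x and 2 mm in y. Radial clearance is 12 mm. Correct for that and lower to just above the floor.

Emit:
{"api": "servo_tool", "payload": {"offset": [[-0.004,0.002,0],[-0.004,0.002,0.015],[-0.004,0.002,0.03],[-0.004,0.002,0.045],[-0.004,0.002,0.06],[-0.004,0.002,0.07],[-0.004,0.002,0.077],[-0.004,0.002,0.077],[-0.004,0.002,0.077]], "yaw": [0,0,0,0,0,0,0,0,0]}}

```text
clock: 12.88
ee_pos: [0.5254, -0.2122, 0.2634]
ee_rot: [0.0, 1.0, 0.0, 0.001]
wrist_force: [0.5, -0.3, -3.1]
grip_width: 0.0074
```

Emit:
{"api": "servo_tool", "payload": {"offset": [[0,0,0.003],[0,0,0.006],[0,0,0.006],[0,0,0.006]], "yaw": [0,0,0,0]}}

```text
clock: 13.38
ee_pos: [0.5251, -0.2121, 0.2567]
ee_rot: [0.0, 1.0, 0.0, -0.0]
wrist_force: [-0.3, -0.1, -3.4]
grip_width: 0.0072
```

Emit:
{"api": "servo_tool", "payload": {"offset": [[0,0,0.002],[0,0,0.004],[0,0,0.004],[0,0,0.004]], "yaw": [0,0,0,0]}}

```text
clock: 13.88
ee_pos: [0.5251, -0.2121, 0.2527]
ee_rot: [-0.0, 1.0, 0.0, -0.0]
wrist_force: [-0.0, -0.1, -3.6]
grip_width: 0.0075
```

Emit:
{"api": "servo_tool", "payload": {"offset": [[0,0,0.001],[0,0,0.002],[0,0,0.002],[0,0,0.002]], "yaw": [0,0,0,0]}}

```text
clock: 14.38
ee_pos: [0.5252, -0.2121, 0.251]
ee_rot: [0.0, 1.0, 0.0, 0.0]
wrist_force: [0.5, 1.2, -1.9]
grip_width: 0.0074
```

Emit:
{"api": "servo_tool", "payload": {"offset": [[0,0,0.001],[0,0,0.001],[0,0,0.001]], "yaw": [0,0,0]}}

```text
clock: 14.75
ee_pos: [0.5253, -0.2121, 0.2509]
ee_rot: [-0.0, 1.0, 0.0, 0.0]
wrist_force: [-3.0, 2.4, 6.1]
grip_width: 0.0073
```

Contact at 0.2509 against a predicted 0.2507, so it is home. Release and rise, heading towards the small bowl's +y wall (0.3995, -0.107).

Emit:
{"api": "servo_tool", "payload": {"offset": [[0,0,-0.001],[0,0,-0.001],[0,0,-0.001],[0,0,-0.001]], "yaw": [0,0,0,0], "grip": 0.032}}

```text
clock: 15.25
ee_pos: [0.5251, -0.2121, 0.2506]
ee_rot: [0.0, 1.0, 0.0, -0.0]
wrist_force: [0.6, 0.5, -0.2]
grip_width: 0.032
```

Emit:
{"api": "servo_tool", "payload": {"offset": [[0,0,-0.02],[0,0,-0.05],[0,0,-0.085],[-0.05,-0.04,-0.085],[-0.1,-0.08,-0.085],[-0.126,-0.105,-0.085],[-0.126,-0.105,-0.085],[-0.126,-0.105,-0.085]], "yaw": [0,0,0,0,0,0,0,0]}}

```text
clock: 16.25
ee_pos: [0.3995, -0.1073, 0.3372]
ee_rot: [0.001, 1.0, 0.0, 0.001]
wrist_force: [1.3, 0.4, 0.3]
grip_width: 0.0318
```

```bash
python3 - <<'E'
from h import *
s=readout.read_state();print(s['clock'],s['ee_pos'],s['grip_width'],s['wrist_force'])
im=vision.read_camera("top");sc=vision.read_camera("scene")
cv2.imwrite("pics/t7.png",im[:,:,::-1]);cv2.imwrite("pics/s7.png",sc[:,:,::-1])
cv2.imwrite("pics/w7.png",vision.read_camera("wrist")[:,:,::-1])
for k,a,b,z in (('L',(423,222),(271,286),0),('M',(423,222),(271,270),.01)):
    print(k,fit("top",im,k,*a,z),fit("scene",sc,k,*b,z))
def ov(n,im,x0,y0,w,h,f,name):
    o=cv2.resize(im,None,fx=f,fy=f,interpolation=cv2.INTER_CUBIC)
    for z,r,c in ((.096,.066,(0,255,0)),(.076,.086,(255,255,255))):
        cv2.polylines(o,[((proj(n,circ(.529,-.2725,z,r))+.5)*f-.5).round().astype(np.int32)],True,c,1)
    cv2.imwrite(name,o[y0*f:(y0+h)*f,x0*f:(x0+w)*f,::-1])
ov("top",im,330,160,150,120,5,"pics/c7.png");ov("scene",sc,200,210,140,115,5,"pics/d7.png")
E
```

```text
16.25 [ 0.3995499  -0.10733824  0.33720913] 0.03184905802913973 [1.28967302 0.40505217 0.29445559]
L (array([ 0.52912075, -0.27256718]), np.float64(0.05214953089677789)) (array([ 0.52832028, -0.27214076]), np.float64(0.09808298111475203))
M (array([ 0.53004922, -0.27324612]), np.float64(0.04540649846040719)) (array([ 0.52572501, -0.26942609]), np.float64(0.26402883375864883))
```

View pics/c7.png

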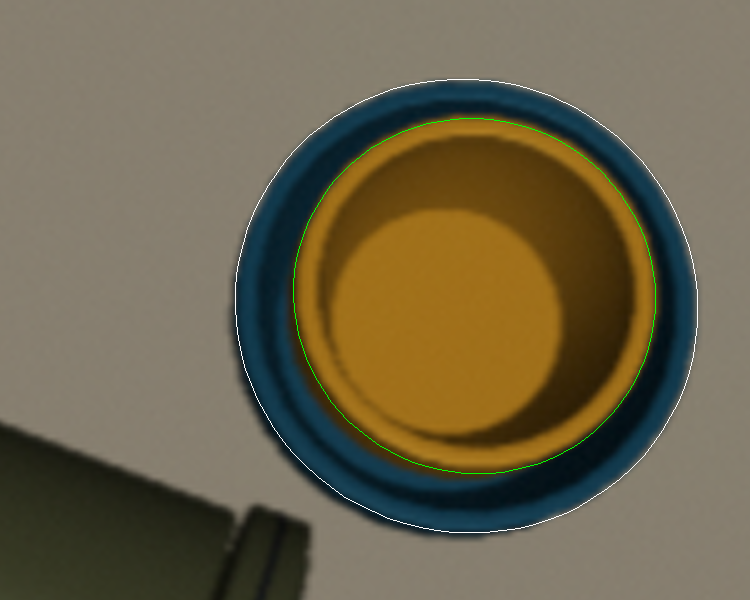

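View pics/d7.png

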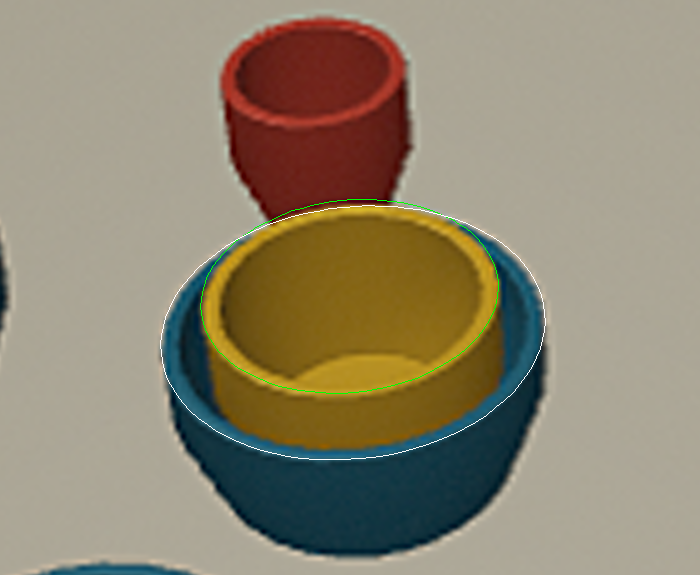

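View pics/w7.png

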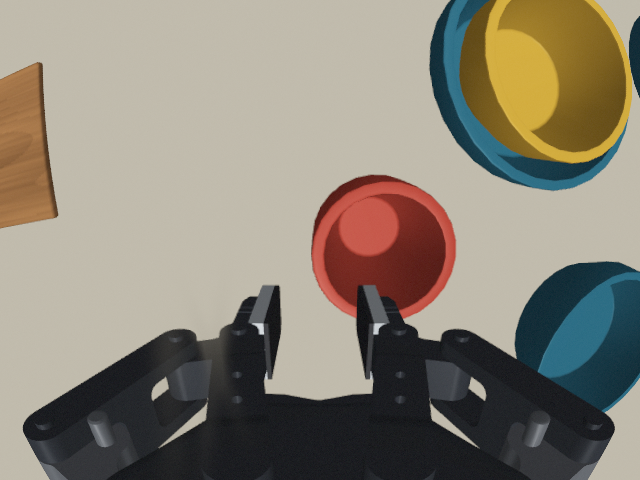

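The medium bowl is seated: the yellow rim at (425,220) in the top view fits a circle at (0.530, -0.273) at height 0.096, and the large bowl hasn't moved. Now grip the small bowl shallowly, so the outer finger stays above the medium rim.

Emit:
{"api": "servo_tool", "payload": {"offset": [[0,0,0.04],[0,0,0.07],[0,0,0.086],[0,0,0.086],[0,0,0.086]], "yaw": [0,0,0,0,0]}}

```text
clock: 17.02
ee_pos: [0.3998, -0.1074, 0.251]
ee_rot: [0.0, 1.0, -0.0, 0.001]
wrist_force: [0.5, 0.3, -0.5]
grip_width: 0.0323
```

Emit:
{"api": "servo_tool", "payload": {"offset": [[0,0,0],[0,0,0],[0,0,0],[0,0,0],[0,0,0]], "yaw": [0,0,0,0,0], "grip": 0.0}}

```text
clock: 17.65
ee_pos: [0.3997, -0.1073, 0.2512]
ee_rot: [0.0, 1.0, -0.0, 0.001]
wrist_force: [-1.7, 0.7, 6.5]
grip_width: 0.0082
```

Emit:
{"api": "servo_tool", "payload": {"offset": [[0,0,-0.01],[0,0,-0.025],[0,0,-0.05],[0,0,-0.08],[0,0,-0.11],[0,0,-0.14],[0,0,-0.14],[0,0,-0.14]], "yaw": [0,0,0,0,0,0,0,0]}}

```text
clock: 18.65
ee_pos: [0.3987, -0.1069, 0.3886]
ee_rot: [-0.0, 1.0, 0.0, -0.001]
wrist_force: [-0.8, -0.2, -1.6]
grip_width: 0.0081
```

Emit:
{"api": "servo_tool", "payload": {"offset": [[0.02,0.02,0],[0.055,0.05,0],[0.09,0.085,0],[0.115,0.11,0],[0.131,0.124,0],[0.131,0.124,0.01],[0.131,0.124,0.02],[0.131,0.124,0.02],[0.131,0.124,0.02]], "yaw": [0,0,0,0,0,0,0,0,0]}}

```text
clock: 19.77
ee_pos: [0.5297, -0.2306, 0.3697]
ee_rot: [-0.0, 1.0, 0.0, -0.0]
wrist_force: [-0.5, -0.5, -1.9]
grip_width: 0.0079
```

```bash
python3 - <<'E'
from h import *
s=readout.read_state();print(s['clock'],s['ee_pos'],s['grip_width'],s['wrist_force'])
im=vision.read_camera("top");sc=vision.read_camera("scene");w=vision.read_camera("wrist")
cv2.imwrite("pics/t8.png",im[:,:,::-1]);cv2.imwrite("pics/s8.png",sc[:,:,::-1]);cv2.imwrite("pics/w8.png",w[:,:,::-1])
z0=s['ee_pos'][2]-.2512; cx,cy=s['ee_pos'][0],s['ee_pos'][1]-.042;print(z0)
L=[((cx,cy),z0+.092,.046,(0,255,0)),((cx,cy),z0,.03,(255,0,255)),((.530,-.273),.096,.066,(255,255,255))]
f=8;o=cv2.resize(sc,None,fx=f,fy=f,interpolation=cv2.INTER_CUBIC)
for C,z,r,c in L: cv2.polylines(o,[((proj("scene",circ(*C,z,r))+.5)*f-.5).round().astype(np.int32)],True,c,1)
cv2.imwrite("pics/d8.png",o[195*f:270*f,225*f:320*f,::-1])
f=3;o=cv2.resize(w,None,fx=f,fy=f,interpolation=cv2.INTER_CUBIC)
for r,h,c in ((.046,0,(0,255,0)),(.038,0,(255,0,255))):
    cv2.polylines(o,[((wproj(rimpts(0,.042,.158,0,0,r,h))+.5)*f-.5).round().astype(np.int32)],True,c,1)
cv2.imwrite("pics/w8c.png",o[150*f:350*f,280*f:540*f,::-1])
f=6;o=cv2.resize(im,None,fx=f,fy=f,interpolation=cv2.INTER_CUBIC)
for C,z,r,c in L: cv2.polylines(o,[((proj("top",circ(*C,z,r))+.5)*f-.5).round().astype(np.int32)],True,c,1)
cv2.imwrite("pics/c8.png",o[170*f:270*f,370*f:490*f,::-1])
E
```

```text
19.775 [ 0.52971533 -0.23057387  0.36966311] 0.007859030438152136 [-0.5030962  -0.53558007 -1.92172186]
0.11846311211303967
```

View pics/d8.png

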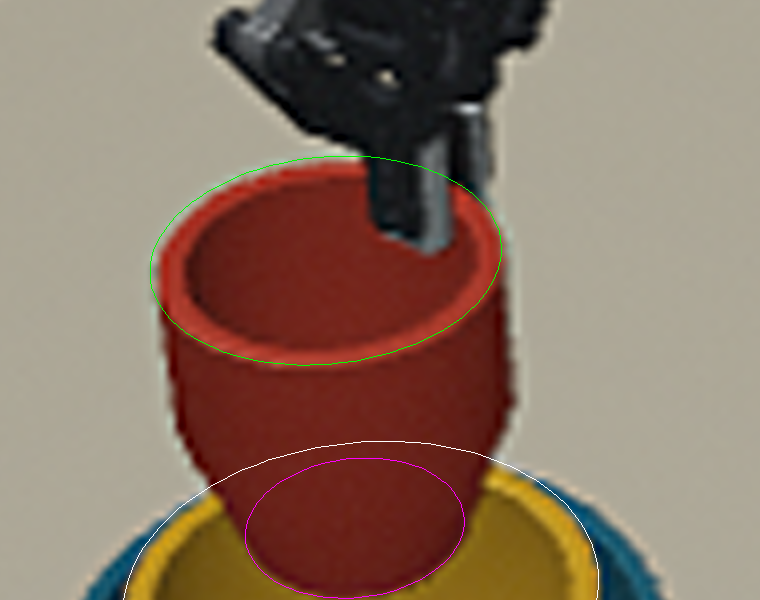

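View pics/w8c.png

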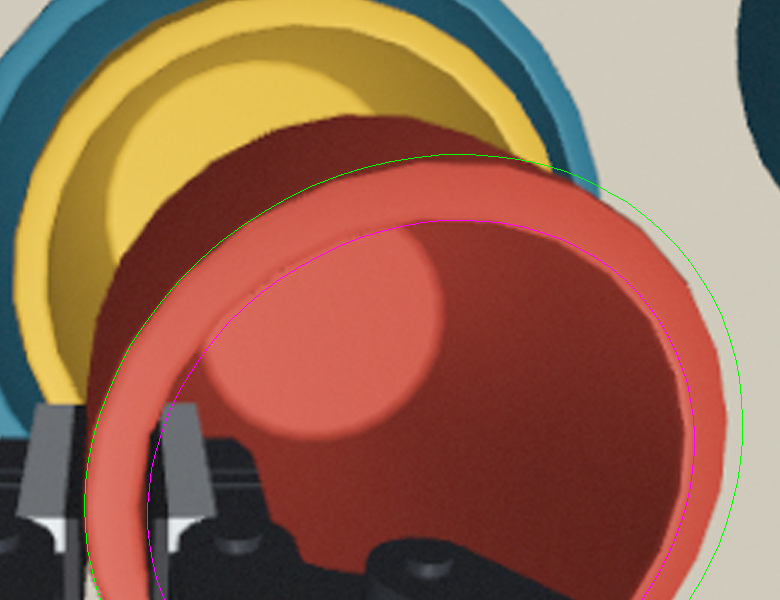

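View pics/c8.png

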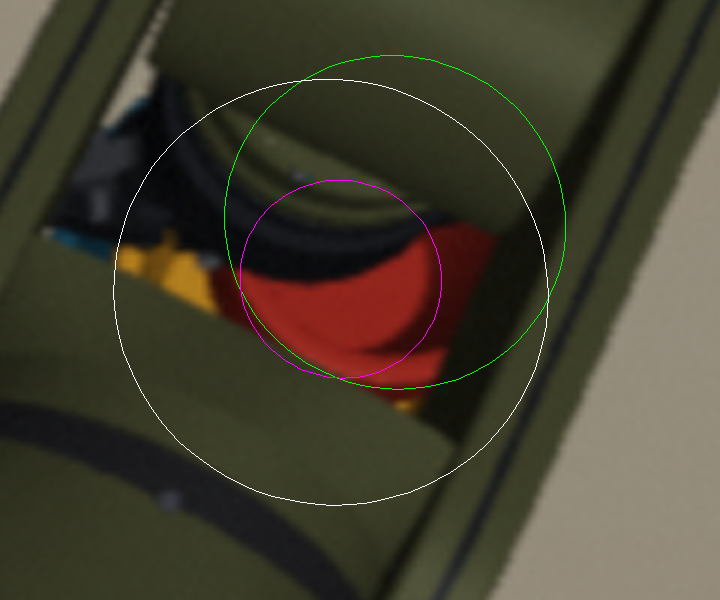

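The red bowl is upright and centred within about 2 mm (rim and foot match the predicted circles). Lowering it into the medium bowl.

Emit:
{"api": "servo_tool", "payload": {"offset": [[0,0,0.015],[0,0,0.03],[0,0,0.045],[0,0,0.06],[0,0,0.075],[0,0,0.083],[0,0,0.088],[0,0,0.088],[0,0,0.088]], "yaw": [0,0,0,0,0,0,0,0,0]}}

```text
clock: 21.05
ee_pos: [0.5303, -0.2312, 0.2824]
ee_rot: [0.0, 1.0, 0.0, 0.001]
wrist_force: [-0.0, -0.0, -2.0]
grip_width: 0.0082
```

Emit:
{"api": "servo_tool", "payload": {"offset": [[0,0,0.003],[0,0,0.006],[0,0,0.007],[0,0,0.007],[0,0,0.007]], "yaw": [0,0,0,0,0]}}

```text
clock: 21.68
ee_pos: [0.5301, -0.2311, 0.2748]
ee_rot: [0.0, 1.0, 0.0, 0.0]
wrist_force: [-0.1, -0.4, -2.0]
grip_width: 0.0081
```

Emit:
{"api": "servo_tool", "payload": {"offset": [[0,0,0.001],[0,0,0.003],[0,0,0.003],[0,0,0.003]], "yaw": [0,0,0,0]}}

```text
clock: 22.18
ee_pos: [0.5301, -0.2311, 0.2717]
ee_rot: [-0.0, 1.0, 0.0, -0.0]
wrist_force: [-0.4, -0.6, -1.2]
grip_width: 0.008
```

Emit:
{"api": "servo_tool", "payload": {"offset": [[0,0,0.001],[0,0,0.001],[0,0,0.001]], "yaw": [0,0,0]}}

```text
clock: 22.55
ee_pos: [0.5303, -0.2311, 0.2714]
ee_rot: [0.0, 1.0, 0.0, 0.0]
wrist_force: [-1.3, 1.6, 3.0]
grip_width: 0.0081
```

Contact at 0.2714 against a predicted 0.2712. Release, rise and move aside.

Emit:
{"api": "servo_tool", "payload": {"offset": [[0,0,0],[0,0,0],[0,0,0],[0,0,0]], "yaw": [0,0,0,0], "grip": 0.028}}

```text
clock: 23.05
ee_pos: [0.5301, -0.2311, 0.2706]
ee_rot: [0.0, 1.0, 0.0, -0.0]
wrist_force: [-0.1, 0.3, -0.1]
grip_width: 0.0278
```

Emit:
{"api": "servo_tool", "payload": {"offset": [[0,0,-0.02],[0,0,-0.05],[0,0,-0.09],[-0.04,-0.04,-0.1],[-0.08,-0.08,-0.1],[-0.12,-0.12,-0.1],[-0.13,-0.13,-0.1],[-0.13,-0.13,-0.1],[-0.13,-0.13,-0.1]], "yaw": [0,0,0,0,0,0,0,0,0]}}

```text
clock: 24.18
ee_pos: [0.4009, -0.1018, 0.3717]
ee_rot: [0.0, 1.0, -0.0, 0.001]
wrist_force: [-0.1, -0.2, 0.6]
grip_width: 0.0285
```

```bash
python3 - <<'E'
from h import *
s=readout.read_state();print(s['clock'],s['ee_pos'],s['grip_width'],s['wrist_force'])
im=vision.read_camera("top");sc=vision.read_camera("scene")
cv2.imwrite("pics/t9.png",im[:,:,::-1]);cv2.imwrite("pics/s9.png",sc[:,:,::-1])
L=[((.530,-.273),.112,.046,(0,255,0)),((.530,-.273),.096,.066,(255,255,255)),((.529,-.2725),.076,.086,(255,255,255))]
for n,i,x0,y0,w,h,f,nm in (("top",im,360,160,130,115,6,"c9"),("scene",sc,210,220,120,95,6,"d9")):
    o=cv2.resize(i,None,fx=f,fy=f,interpolation=cv2.INTER_CUBIC)
    for C,z,r,c in L: cv2.polylines(o,[((proj(n,circ(*C,z,r))+.5)*f-.5).round().astype(np.int32)],True,c,1)
    cv2.imwrite(f"pics/{nm}.png",o[y0*f:(y0+h)*f,x0*f:(x0+w)*f][:600,:800,::-1])
E
```

```text
24.175 [ 0.40088811 -0.10176382  0.37168004] 0.02847278713622414 [-0.1322627  -0.15148951  0.6131778 ]
```

View pics/c9.png

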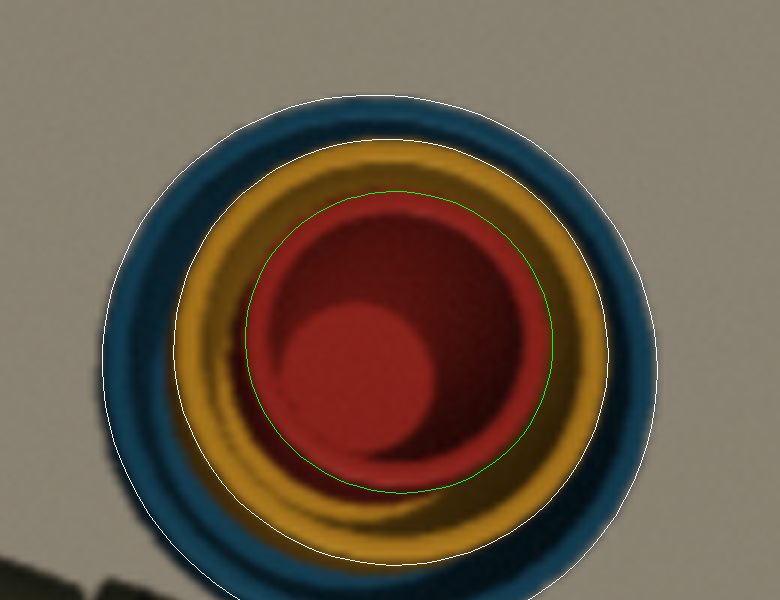

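View pics/d9.png

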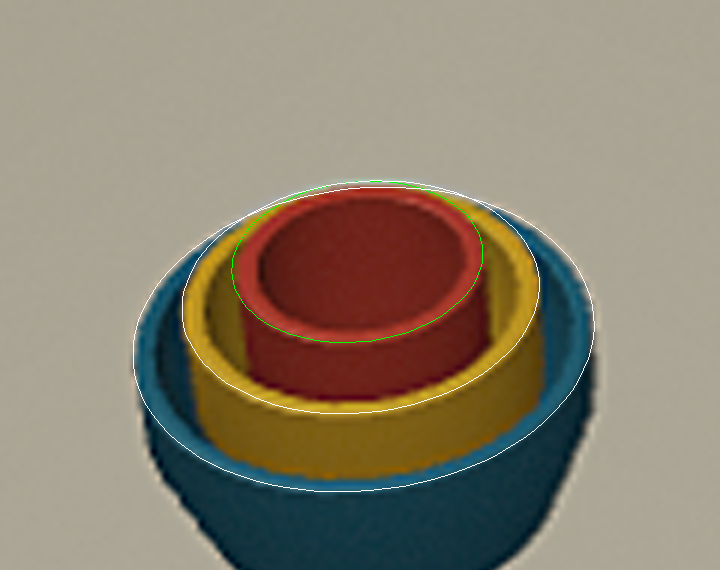

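View pics/s9.png

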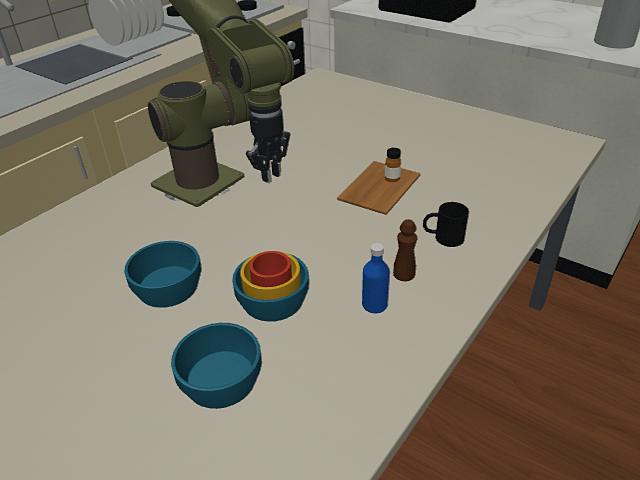

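The three rims sit concentric: red at (270,266) in yellow in blue in the scene view, within about 1–2 mm of the predicted seated heights and centres. The jar on the board and the mug, mill and soap look unmoved, and the robot is clear. Handing in.

```bash
python3 -c "
from bench import job,readout
print(job.sign_off(), readout.read_state()['clock'])"
```

```text
the job is handed in; nothing more can be done
the job is handed in; nothing more can be done
```

The nest is done and handed in at about 24 s of the 70 s allowed; the sign-off gave no verdict. The small bowl was the thing standing in the leftmost blue bowl. I set it on the free worktop, put the medium bowl in the large one, then put the small bowl in the medium one. The jar was already on the board, so I left it there.

**Seating:** each bowl made gentle contact (3–6 N) within about 0.2 mm of the predicted height. The final top view fits all three rims as concentric circles at their nested heights, within about 2 mm. The scene view agrees to about 1–2 pixels.

**Surroundings:** the top-view fit after the medium bowl went in showed the large bowl had not moved, and its outline still matches at the end. By eye in the last picture, the jar, mug, soap bottle and pepper mill look unmoved. The gripper was clear of everything.

**Check that disagreed:** while I carried the medium bowl, an overlay suggested its rim was about 8 mm off. A joint fit from all three cameras put it 3–5 mm off and nearly upright, and I corrected that before lowering it. Fits from the scene or wrist camera alone did not agree well with that result.

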